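# Seat the slide holder in the microscope stage

### The job

A vial has been left standing in the pocket of the white microscope stage: move it to the white vial tray and leave it standing upright there beside the other vial. Then slide the flat aluminium slide holder along the stage, without lifting it off, until it drops into the pocket and lies fully home, flat and square. Leave the other vial, the bottle and the dish where they are.

Things in the scene. Friction and masses are not known exactly. Their poses are not given: they have to be found in the camera images.
- stage: fixed white microscope stage, 220 mm (its x) x 340 mm (its y), flat deck 40 mm above the bench, with a sunk grey-floored pocket at its -y end, a black rail along its far side and a black end stop at the pocket's -y side; origin at the centre of its underside on the bench, x roughly away from the robot, z up
- stage_pocket (a point): centre of the pocket's floor, 33 mm above the bench, at x = 20, y = -90 mm of the stage; axes as the stage's. The pocket is 119 mm (x) x 103 mm (y) and 7 mm deep: stage x -39.5 to 79.5 mm, y -141.5 to -38.5 mm. Its -x and +y sides are plain edges at deck level, its +x side is the rail, its -y side the end stop
- stage_rail (a point): middle of the rail's inner face at deck level, stage x = 79.5 mm. The rail is 15.5 mm thick, rises 12 mm above the deck (52 mm above the bench), runs from stage y = -157 to 170 mm, and its face is flush with the pocket's +x wall
- stage_stop (a point): middle of the end stop's inner face at deck level, stage y = -141.5 mm. The stop is 15.5 mm thick, rises 12 mm above the deck (52 mm above the bench), spans stage x -39.5 to 79.5 mm, and its face is flush with the pocket's -y wall
- insert: flat aluminium slide holder, 116 mm (its x) x 100 mm (its y) x 12 mm thick, about 0.2 to 0.42 kg, with three shallow slide wells (3 mm deep) in its top; origin at the centre of its underside. It starts flat on the deck on the stage's +y half, turned up to 0.5 rad from square; its x side belongs along the stage's x. In the pocket it has 1.5 mm of play a side and stands 5 mm proud of the deck
- vial: an amber glass vial with white cap, 28 mm diameter, 65 mm tall, 50 g; origin at the centre of its underside, z up through the cap. It starts standing in the pocket
- tray: fixed white open tray on the bench, left or right of the stage, 130 x 130 mm, 25 mm high, walls and floor 5 mm thick; origin at the centre of its underside
- spare: an amber glass vial with white cap, 28 mm diameter, 65 mm tall, 50 g; origin at the centre of its underside, z up through the cap. It stands in the tray, 22 to 34 mm to the +x side of the tray's middle and up to 26 mm to either side in y; a bystander
- bottle: white bottle with red cap, 56 mm diameter, 150 mm tall, loose, standing by the stage's far -y corner; origin at the centre of its underside; a bystander
- dish: pale translucent closed dish, 94 mm diameter, 15 mm high, loose, on the bench on the robot's side of the stage; origin at the centre of its underside; a bystander
- lamp: fixed small gooseneck lamp, black foot 56 mm diameter, stem 160 mm tall bending over to its +x, by the stage's far +y corner; origin at the centre of its underside
- slide_box: fixed closed grey slide box, 120 x 100 x 35 mm, on the side of the stage where the tray is not; origin at the centre of its underside
Mind the look-alikes: they are no part of the job. Leave any green look-alike of the vial alone.

How it is judged:
By the outcome, as a careful person would: the job done as asked, in the order asked, and still so for the second after the job is handed in, with the robot touching nothing.
It also fails if it takes over 67 s, if anything falls off the work surface, if the arm or the gripper's body presses on something with over 40 N, if the wrist force passes 120 N, or if a joint passes its speed limit or range.

### The arm

A 6-joint arm with a two-finger parallel gripper is mounted at the origin on the work surface. World frame = base frame: x ahead of the robot, y to its left, z up, the work surface at z = 0. Lengths are in m, angles in rad, forces in N, time in s.
With the tool pointing down it reaches from about 0.325 to 0.85 m from the base axis. Payload 15.5 kg.
Tool frame: the origin (TCP) lies where the fingers leave the gripper's body, on its centre line; the fingertips stand 78 mm ahead of it and the grasp point (between the pads) lies 60 mm ahead of it; z points along the fingers, y is the line along which they close (so a half turn about z gives the same grasp; the last joint's range is limited). The gripper opens to 91 mm and grips with 3 to 60 N. Pads are 32 mm wide; open, the fingers measure 118 mm over their backs; the gripper's body (76 mm by 178 mm) begins 60 mm behind the grasp point.
Start: joints at [-1.254, 0.494, 1.345, -0, 1.302, -0.096], TCP at [0.25, -0.573, 0.292] pointing down, gripper open.
Joint ranges: [-2.91, 2.91], [-0.82, 2.16], [0.22, 2.67], [-1.22, 4.37], [0.12, 2.79], [-3.08, 3.08]. Speed limits (rad/s): [1.89, 1.89, 2.57, 3.01, 3.01, 3.01].

### API

Orientations are given as [roll, pitch, yaw] about the fixed x, y, z axes, in that order (R = Rz(yaw) Ry(pitch) Rx(roll)).
In Python, from bench import ctrl, cams, ticket gives the robot as it stands.
- The arm moves only by the tool arm_command, never from a script. Its argument "deltas" is a list of rows, each an object with "xyz": the shift along the tool's x, y, z in cm, a list of three; "delta_rot": the turn, a rotation vector about the tool's x, y, z in degrees, a list of three; "hand": the finger opening in cm, from 0 to 9.12. A call has exactly 8 rows; each row is the pose to reach, as a shift and turn from the pose commanded when the call began, along the tool's axes at that moment; what a row does not reach only later rows make up. A row lasts 1/8 s, in which the tool goes at most 62.5 mm and 10.7 degrees, less where a joint would pass 70% of its speed; a pose out of reach is approached as far as the arm can. A call with a gripper value outside its range is refused whole. The fingers move at their own pace and stop on an object; "squeeze" is the grip in N (left out, the last holds). Time passes only in rows, so rows that repeat a pose let the fingers close, or fill a call up. It gives the time, the measured TCP pose, the force, the opening and the grip force at its end, in the units of the state.
- ctrl.get_obs(): the state, without advancing time (a new reading comes with each control period).
- cams.grab_frame(name): name is "side" or "top"; returns the picture (384x512x3 uint8, blue, green, red); there is no depth.
- cams.calibration(name): a dict with "mtx" (3x3 intrinsics, pixels), "xyz" and "orientation" of the camera in the world. Camera axes: x right, y down, z forward; pixel columns grow to the right and rows downward; lengths in m; the calibration is good to about 2 mm. A picture is of the moment at which its call begins. calibration takes no time and is no camera call.
- ticket.sign_off(): hands the job in; it is judged then, once.
The state is a dict: "time_s": time; "qpos": joint angles; "qvel": joint speeds; "joint_torque": joint torques, N m; "tcp_pos": TCP position; "tcp_rot": TCP orientation; "wrist_force": force on the tool from outside, world axes, zero at the start; "ft_torque": the same for the moment, N m; "finger_gap": finger opening in m; "gripper_force": force on a finger pad.
Only numpy, scipy, OpenCV 4.12 (cv2) and the standard library are available. Lean on these libraries where they do the work, as an engineer would, in place of code of your own. Each camera call takes 0.05 s, during which the arm holds its last target. There are 200 camera calls.

## Working session

There is one attempt and no reset: what is moved stays moved. The work goes in short steps, Python scripts to look and compute and a tool call to move; the robot and the scene stay as the last step left them, time stands still between calls to the robot, and variables do not carry over. Pictures are saved under pics/ and viewed, at most 10 in all, crops included, and the job is handed in when it is done.

Besides the shell and the picture viewer there is one more tool, called after "Request:" in YAML: its name, and indented under it one key for each argument. arm_command: Moves the arm, as the interface text tells. Its arguments: {"type":"object","properties":{"deltas":{"type":"array"},"squeeze":{"type":"number"}},"required":["deltas"]}

```bash
mkdir -p pics
cat > h.py <<'E'
import numpy as np, cv2
from scipy.spatial.transform import Rotation as R
from bench import ctrl, cams, ticket
def px2w(name,uv,z):
    c=cams.calibration(name); o=np.array(c["xyz"]); Rm=R.from_euler("xyz",c["orientation"]).as_matrix()
    out=[]
    for u in np.atleast_2d(uv):
        d=Rm@np.linalg.solve(np.array(c["mtx"]),[u[0],u[1],1]); out.append(o+d*(z-o[2])/d[2])
    return np.array(out)
def w2px(name,P):
    c=cams.calibration(name); Rm=R.from_euler("xyz",c["orientation"]).as_matrix()
    p=(np.atleast_2d(P)-np.array(c["xyz"]))@Rm@np.array(c["mtx"]).T
    return p[:,:2]/p[:,2:]
def snap(name,fn,crop=None,s=1):
    im=np.array(cams.grab_frame(name))
    cv2.imwrite("pics/raw_"+fn,im)
    if crop: im=im[crop[1]:crop[3],crop[0]:crop[2]]
    cv2.imwrite("pics/"+fn,cv2.resize(im,None,fx=s,fy=s,interpolation=cv2.INTER_CUBIC))
E
python3 - <<'E'
from h import *
for n in("top","side"):
    print(cams.calibration(n)); snap(n,n+"1.png",None,1.56)
print(ctrl.get_obs())
E
```

```text
{'mtx': array([[493.85759521,   0.        , 259.0407512 ],
       [  0.        , 493.85759521, 188.95370294],
       [  0.        ,   0.        ,   1.        ]]), 'xyz': array([0.40564896, 0.0231563 , 1.5149772 ]), 'orientation': array([-3.01503873e+00,  2.12956626e-03, -1.56944131e+00])}
{'mtx': array([[361.26115878,   0.        , 259.14361448],
       [  0.        , 361.26115878, 193.4522119 ],
       [  0.        ,   0.        ,   1.        ]]), 'xyz': array([ 0.40459663, -0.67164769,  0.530685  ]), 'orientation': array([-2.14735009, -0.02231945, -0.25533176])}
{'time_s': 0.1, 'qpos': array([-1.25454362e+00,  4.94086641e-01,  1.34605211e+00, -1.08767587e-05,
        1.30250887e+00, -9.54879163e-02]), 'qvel': array([-0.00051421, -0.00064989, -0.00297956,  0.00055869, -0.00202618,
       -0.00122792]), 'joint_torque': array([ 3.05786474e-03, -8.80241275e+01, -3.82542622e+01,  7.12743751e-02,
        4.82894573e-02, -6.97348491e-05]), 'tcp_pos': array([ 0.25005625, -0.57252104,  0.29172502]), 'tcp_rot': array([-3.14054149e+00, -9.01470176e-05,  4.11743463e-01]), 'wrist_force': array([ 0.18904768, -0.43332948, -0.14731177]), 'ft_torque': array([-0.00772295, -0.06784003,  0.01662268]), 'gripper_force': 0.0, 'finger_gap': 0.0914069996456191}
```

View pics/top1.png

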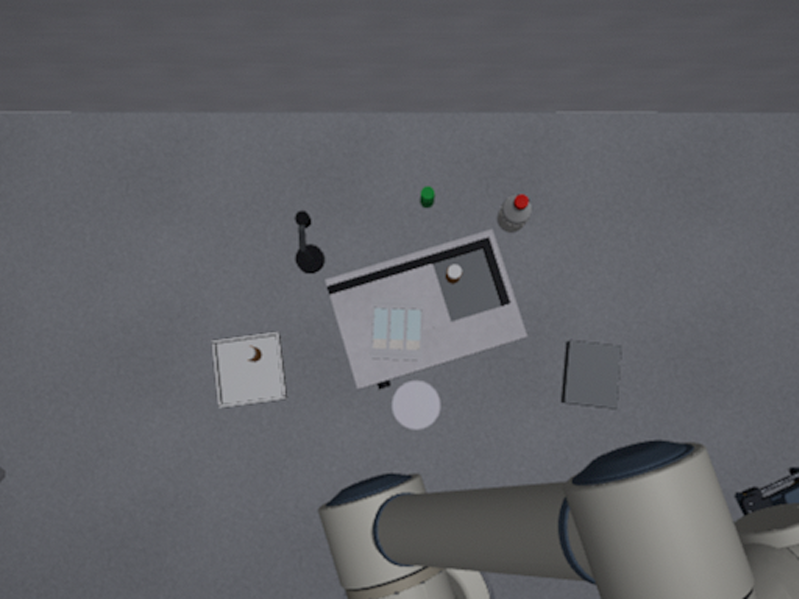

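View pics/side1.png

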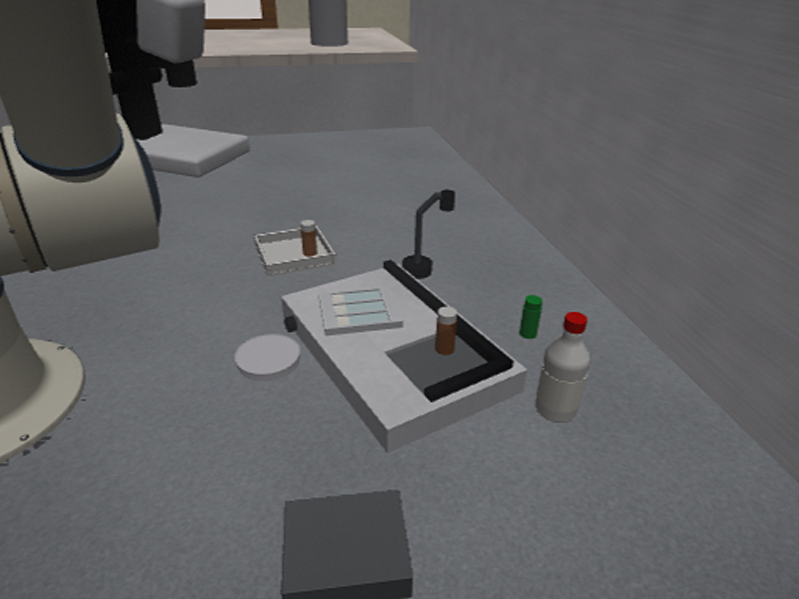

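The top view shows the stage at about (425,310)/1.56. The vial cap is at (455,271), the tray on the left at (250,370), the insert at (397,333), the dish at (416,405) and the bottle at (518,210). I'll enlarge the crop.

Run:
```python
from h import *
im=cv2.imread("pics/raw_top1.png")[140:275,130:345]
cv2.imwrite("pics/c1.png",cv2.resize(im,None,fx=3.7,fy=3.7,interpolation=cv2.INTER_CUBIC))
```

```text
(no output)
```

View pics/c1.png

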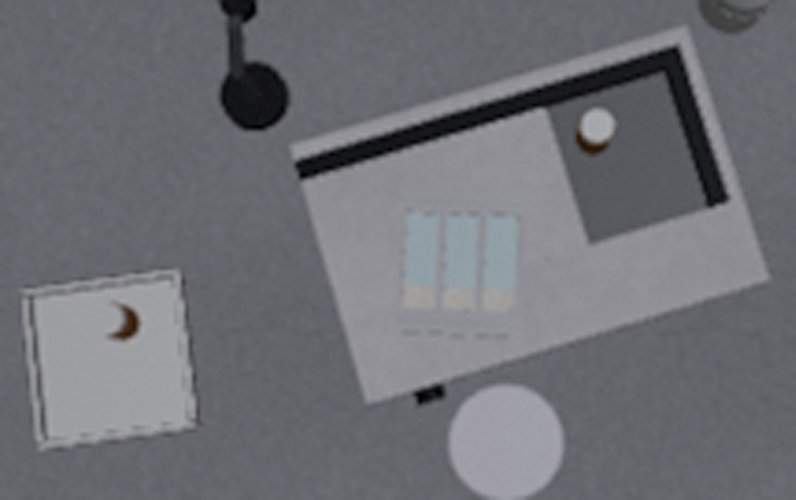

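```bash
cat >> h.py <<'E'
def c2p(uv,x0,y0,s): return (np.atleast_2d(uv)+.5)/s-.5+np.array([x0,y0])
def fit(loc,W):
    loc=np.array(loc,float);W=np.array(W)[:,:2];a=loc-loc.mean(0);b=W-W.mean(0)
    th=np.arctan2((a[:,0]*b[:,1]-a[:,1]*b[:,0]).sum(),(a*b).sum())
    c,s=np.cos(th),np.sin(th);Rm=np.array([[c,-s],[s,c]]);t=W.mean(0)-Rm@loc.mean(0)
    return t,th,1000*(W-loc@Rm.T-t)
E
python3 - <<'E'
from h import *
f=lambda uv,z: px2w("top",c2p(uv,130,140,3.7),z)
t,th,r=fit([[.11,.17],[.11,-.17],[-.11,-.17],[-.11,.17]],f([[291,147],[687,27],[769,280],[367,403]],.04)); print("stage",t,th,r.round(1).tolist())
t2,th2,r=fit([[.065,.065],[.065,-.065],[-.065,-.065],[-.065,.065]],f([[22,290],[180,270],[197,427],[40,450]],.025)); print("tray",t2,th2,r.round(1).tolist())
print("vial",f([597,126],.098)[0]); print("spare",f([112,320],.07)[0], "cap expected")
im=cv2.imread("pics/raw_top1.png")[190:240,220:290]
g=cv2.cvtColor(im,cv2.COLOR_BGR2GRAY).astype(float); g=np.clip((g-115)*6,0,255) if 1 else g
print(np.percentile(cv2.cvtColor(im,cv2.COLOR_BGR2GRAY),[5,50,95]))
im2=cv2.imread("pics/raw_side1.png")[175:225,185:270]
def st(i,k):
    i=cv2.cvtColor(i,cv2.COLOR_BGR2GRAY); lo,hi=np.percentile(i,[3,98]); i=np.clip((i-lo)/(hi-lo)*255,0,255).astype(np.uint8)
    return cv2.resize(i,None,fx=k,fy=k,interpolation=cv2.INTER_CUBIC)
a=st(im,5);b=st(im2,5); o=np.zeros((250,780),np.uint8);o[:,:350]=a;o[:,355:355+425]=b
cv2.imwrite("pics/c2.png",o)
E
```

```text
stage [ 0.56847551 -0.01419581] 0.2979212852903318 [[-1.4, -0.8], [-1.1, -0.1], [0.9, 1.0], [1.6, -0.1]]
tray [0.4504957 0.3261919] 0.13684670457041584 [[0.3, -0.1], [-0.9, 0.0], [0.7, 1.2], [-0.1, -1.2]]
vial [ 0.63070874 -0.06627126  0.098     ]
spare [0.47967226 0.31608403 0.07      ] cap expected
[103. 145. 156.]
```

View pics/c2.png

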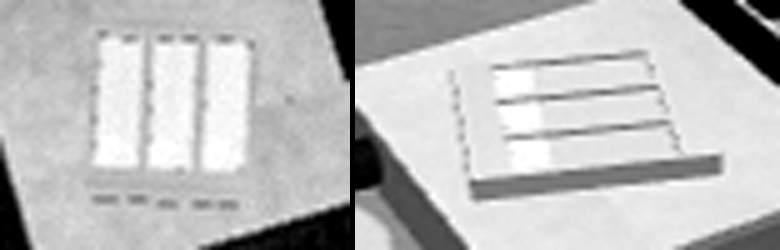

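The enlarged side crop shows the insert's -y face, with top corners at (470,180) and (722,154) and the far-left end at (450,71). In the top crop its near edge runs from (93,199) to (240,206).

Run:
```python
from h import *
A=np.array([[470,180],[722,154],[450,71]])-[355,0]
W=px2w("side",c2p(A,185,175,5),.052); print(W)
d=W[1]-W[0]; print(np.linalg.norm(d), np.arctan2(d[1],d[0]), np.linalg.norm(W[2]-W[0]))
t,th,r=fit([[-.058,-.05],[.058,-.05],[-.058,.05]],W); print("side insert",t,th,r.round(1).tolist())
# wells in top: corners of well group (top surface)
B=[[100,37],[252,43],[240,206],[93,199]]
V=px2w("top",c2p(B,220,190,5),.051); print(V)
def ang(p,q): d=q-p; return np.arctan2(d[1],d[0])
print("top angles", ang(V[3],V[0]), ang(V[2],V[1]), ang(V[1],V[0])-np.pi/2, ang(V[2],V[3])-np.pi/2, np.linalg.norm(V[2]-V[3]),np.linalg.norm(V[0]-V[3]))
th=.298;Rm=np.array([[np.cos(th),-np.sin(th)],[np.sin(th),np.cos(th)]])
t0=np.array([.5685,-.0142])
print("insert in stage",Rm.T@(t-t0), "vial in stage",Rm.T@(np.array([.6307,-.0663])-t0),"pocket",t0+Rm@[.02,-.09])
# side vial cap check
print("vial side cap", px2w("side",np.array([447,313])/1.5625,.098))
print("stage corner side", px2w("side",np.array([[388,446],[524,370]])/1.5625,[0.04]), t0+Rm@[-.11,-.17])
```

```text
[[ 0.46957816 -0.00498834  0.052     ]
 [ 0.58552067 -0.01036099  0.052     ]
 [ 0.47254972  0.08850123  0.052     ]]
0.11606691852574229 -0.04630577729180786 0.09353677590392286
side insert [0.52894114 0.04058526] -0.023828742430016918 [[-0.2, 3.0], [-0.2, 0.4], [0.4, -3.5]]
[[ 0.5676594   0.08447269  0.051     ]
 [ 0.56416225 -0.00618125  0.051     ]
 [ 0.46723279  0.00105365  0.051     ]
 [ 0.47125243  0.08800421  0.051     ]]
top angles -0.03661500755765941 -0.07450276185909825 -0.038557864369027195 -0.04619616840716456 0.0870434228037489 0.09647162795168787
insert in stage [-0.02172989  0.06398547] vial in stage [ 0.04416155 -0.0680662 ] pocket [ 0.61404332 -0.09436113]
vial side cap [[ 0.63155952 -0.06885246  0.098     ]]
stage corner side [[ 0.51065998 -0.23198928  0.04      ]
 [ 0.72100252 -0.14260074  0.04      ]] [ 0.5132617  -0.20900434]
```

```bash
cat >> h.py <<'E'
TH=.298;T0=np.array([.5685,-.0142])
RS=np.array([[np.cos(TH),-np.sin(TH)],[np.sin(TH),np.cos(TH)]])
def s2w(p): return T0+RS@np.array(p)
def w2s(p): return RS.T@(np.array(p)[:2]-T0)
def go(xy,z,yaw,cur=None,tip=.078):
    "move fingertips to (xy,z), yaw; prints tool deltas cm / deg"
    if cur is None:
        o=ctrl.get_obs();cur=(o["tcp_pos"],o["tcp_rot"])
    p,r=np.array(cur[0]),R.from_euler("xyz",cur[1])
    g=np.array([*xy,z+tip]); rg=R.from_euler("xyz",[np.pi,0,yaw])
    d=r.inv().apply(g-p)*100; w=np.degrees((r.inv()*rg).as_rotvec())
    print("xyz",d.round(2).tolist(),"rot",w.round(1).tolist()); return (g,[np.pi,0,yaw])
E
python3 - <<'E'
from h import *
k=1.5625
print("lamp foot",w2s(px2w("top",np.array([310,259])/k,.01)[0]),"lamp top",px2w("top",np.array([302,218])/k,.155)[0])
b=px2w("top",np.array([521,201])/k,.15)[0];print("bottle",b,w2s(b))
d=px2w("top",np.array([416,405])/k,.015)[0];print("dish",d,w2s(d))
g=px2w("top",np.array([428,190])/k,.065)[0];print("green",g,w2s(g))
c=go((.631,-.0675),.15,.298)
c=go((.631,-.0675),.060,.298,c)
E
```

```text
lamp foot [0.16331584 0.18874251] lamp top [0.71863873 0.21143686 0.155     ]
bottle [ 0.75156257 -0.18396252  0.15      ] [ 0.12515041 -0.21602915]
dish [0.38356596 0.00467074 0.015     ] [-0.17124257  0.07233731]
green [ 0.79466863 -0.0180417   0.065     ] [ 0.21507242 -0.07007751]
xyz [55.12, -31.03, 6.41] rot [-0.1, -0.0, 6.5]
xyz [-0.0, -0.0, 9.0] rot [0.0, 0.0, 0.0]
```

Request:
arm_command:
  deltas:
    - {"xyz":[5.5,-3.1,0.6],"delta_rot":[0,0,1],"hand":6}
    - {"xyz":[11,-6.2,1.3],"delta_rot":[0,0,2],"hand":6}
    - {"xyz":[16.5,-9.3,2],"delta_rot":[0,0,3],"hand":6}
    - {"xyz":[22,-12.4,2.6],"delta_rot":[0,0,4],"hand":6}
    - {"xyz":[27.5,-15.5,3.2],"delta_rot":[0,0,5],"hand":6}
    - {"xyz":[33,-18.6,3.8],"delta_rot":[0,0,6],"hand":6}
    - {"xyz":[38.5,-21.7,4.5],"delta_rot":[0,0,6.5],"hand":6}
    - {"xyz":[44,-24.8,5.1],"delta_rot":[0,0,6.5],"hand":6}
  squeeze: 15

```text
time_s: 1.1
tcp_pos: [0.5504, -0.1736, 0.2416]
tcp_rot: [-3.141, 0.0, 0.298]
wrist_force: [0.6, -0.6, -0.3]
finger_gap: 0.0599
gripper_force: 0.0
```

Run:
```python
from h import *
c=go((.631,-.0675),.15,.298); go((.631,-.0675),.060,.298)
```

```text
xyz [10.82, -7.77, 1.35] rot [-0.0, 0.0, 0.0]
xyz [10.82, -7.77, 10.35] rot [-0.0, 0.0, 0.0]
```

Request:
arm_command:
  deltas:
    - {"xyz":[4.5,-3.2,0.6],"delta_rot":[0,0,0],"hand":6}
    - {"xyz":[9,-6.5,1.0],"delta_rot":[0,0,0],"hand":6}
    - {"xyz":[10.8,-7.8,1.4],"delta_rot":[0,0,0],"hand":6}
    - {"xyz":[10.8,-7.8,4],"delta_rot":[0,0,0],"hand":6}
    - {"xyz":[10.8,-7.8,7.5],"delta_rot":[0,0,0],"hand":6}
    - {"xyz":[10.8,-7.8,10.3],"delta_rot":[0,0,0],"hand":6}
    - {"xyz":[10.8,-7.8,10.3],"delta_rot":[0,0,0],"hand":1.5}
    - {"xyz":[10.8,-7.8,10.3],"delta_rot":[0,0,0],"hand":1.5}

```text
time_s: 2.1
tcp_pos: [0.6302, -0.0696, 0.1399]
tcp_rot: [3.141, -0.001, 0.298]
wrist_force: [-0.1, -0.8, 0.4]
finger_gap: 0.0428
gripper_force: 0.0
```

Request:
arm_command:
  deltas:
    - {"xyz":[0,0,0],"delta_rot":[0,0,0],"hand":1.5}
    - {"xyz":[0,0,0],"delta_rot":[0,0,0],"hand":1.5}
    - {"xyz":[0,0,0],"delta_rot":[0,0,0],"hand":1.5}
    - {"xyz":[0,0,-0.5],"delta_rot":[0,0,0],"hand":1.5}
    - {"xyz":[0,0,-2],"delta_rot":[0,0,0],"hand":1.5}
    - {"xyz":[0,0,-4],"delta_rot":[0,0,0],"hand":1.5}
    - {"xyz":[0,0,-7],"delta_rot":[0,0,0],"hand":1.5}
    - {"xyz":[0,0,-10],"delta_rot":[0,0,0],"hand":1.5}

```text
time_s: 3.1
tcp_pos: [0.6298, -0.0691, 0.2409]
tcp_rot: [3.141, -0.0, 0.298]
wrist_force: [-0.2, 0.4, 0.0]
finger_gap: 0.0277
gripper_force: 15.0
```

Run:
```python
from h import *
snap("side","s2.png",(200,60,420,260),2.5)
R2=np.array([[np.cos(.137),-np.sin(.137)],[np.sin(.137),np.cos(.137)]])
p=np.array([.4505,.3262])+R2@[-.03,0]; print(p)
print(ctrl.get_obs()["tcp_pos"]); go(p,.12,.137)
```

```text
[0.42078109 0.32210284]
[ 0.63117678 -0.06939361  0.2449805 ]
xyz [-8.62, -43.62, 4.53] rot [0.1, -0.3, 9.2]
```

View pics/s2.png

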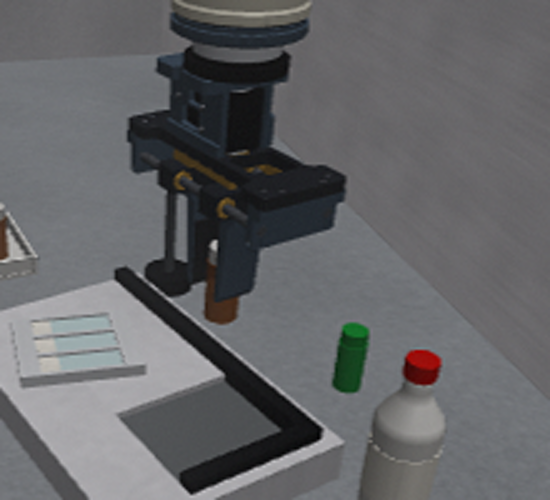

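The side view shows the vial gripped upright at (222,285), with the other objects unmoved.

Request:
arm_command:
  deltas:
    - {"xyz":[-0.6,-3.5,0],"delta_rot":[0,0,1],"hand":1.5}
    - {"xyz":[-1.8,-9,0],"delta_rot":[0,0,2],"hand":1.5}
    - {"xyz":[-3,-15,0],"delta_rot":[0,0,4],"hand":1.5}
    - {"xyz":[-4.2,-21,0],"delta_rot":[0,0,6],"hand":1.5}
    - {"xyz":[-5.4,-27,0],"delta_rot":[0,0,8],"hand":1.5}
    - {"xyz":[-6.5,-33,0.5],"delta_rot":[0,0,9.2],"hand":1.5}
    - {"xyz":[-7.6,-38.5,1],"delta_rot":[0,0,9.2],"hand":1.5}
    - {"xyz":[-8.3,-42,1.5],"delta_rot":[0,0,9.2],"hand":1.5}

```text
time_s: 4.15
tcp_pos: [0.4257, 0.3099, 0.2247]
tcp_rot: [-3.141, -0.001, 0.139]
wrist_force: [0.3, 0.7, -0.5]
finger_gap: 0.0275
gripper_force: 15.0
```

Request:
arm_command:
  deltas:
    - {"xyz":[0,0,0],"delta_rot":[0,0,0],"hand":1.5}
    - {"xyz":[0,0,0],"delta_rot":[0,0,0],"hand":1.5}
    - {"xyz":[0,0,0],"delta_rot":[0,0,0],"hand":1.5}
    - {"xyz":[0,0,0],"delta_rot":[0,0,0],"hand":1.5}
    - {"xyz":[0,0,0],"delta_rot":[0,0,0],"hand":1.5}
    - {"xyz":[0,0,0],"delta_rot":[0,0,0],"hand":1.5}
    - {"xyz":[0,0,0],"delta_rot":[0,0,0],"hand":1.5}
    - {"xyz":[0,0,0],"delta_rot":[0,0,0],"hand":1.5}

```text
time_s: 5.15
tcp_pos: [0.427, 0.3079, 0.2239]
tcp_rot: [-3.142, 0.0, 0.138]
wrist_force: [-0.6, -0.7, -0.6]
finger_gap: 0.0274
gripper_force: 15.0
```

Run:
```python
from h import *
snap("top","t2.png",(120,180,220,280),5)
o=ctrl.get_obs();print(o["tcp_pos"],o["finger_gap"]); go((.4208,.3221),.113-.078,.137)
```

```text
[0.42701261 0.30790017 0.2239405 ] 0.027490980250728776
xyz [-0.42, -1.49, 11.09] rot [0.0, 0.0, 0.0]
```

Request:
arm_command:
  deltas:
    - {"xyz":[-0.4,-1.5,2],"delta_rot":[0,0,0],"hand":1.5}
    - {"xyz":[-0.4,-1.5,5],"delta_rot":[0,0,0],"hand":1.5}
    - {"xyz":[-0.4,-1.5,8],"delta_rot":[0,0,0],"hand":1.5}
    - {"xyz":[-0.4,-1.5,10],"delta_rot":[0,0,0],"hand":1.5}
    - {"xyz":[-0.4,-1.5,10.7],"delta_rot":[0,0,0],"hand":1.5}
    - {"xyz":[-0.4,-1.5,11.0],"delta_rot":[0,0,0],"hand":1.5}
    - {"xyz":[-0.4,-1.5,11.1],"delta_rot":[0,0,0],"hand":1.5}
    - {"xyz":[-0.4,-1.5,11.1],"delta_rot":[0,0,0],"hand":1.5}

```text
time_s: 6.2
tcp_pos: [0.4213, 0.3223, 0.1135]
tcp_rot: [-3.141, -0.001, 0.138]
wrist_force: [0.2, 0.3, -0.3]
finger_gap: 0.0275
gripper_force: 15.0
```

Now touch down gently, release and retreat.

Request:
arm_command:
  deltas:
    - {"xyz":[0,0,0.1],"delta_rot":[0,0,0],"hand":1.5}
    - {"xyz":[0,0,0.1],"delta_rot":[0,0,0],"hand":2.9}
    - {"xyz":[0,0,0.1],"delta_rot":[0,0,0],"hand":5}
    - {"xyz":[0,0,0.1],"delta_rot":[0,0,0],"hand":5}
    - {"xyz":[0,0,0.1],"delta_rot":[0,0,0],"hand":5}
    - {"xyz":[0,0,-3],"delta_rot":[0,0,0],"hand":5}
    - {"xyz":[0,0,-7],"delta_rot":[0,0,0],"hand":5}
    - {"xyz":[0,0,-11],"delta_rot":[0,0,0],"hand":5}

```text
time_s: 7.2
tcp_pos: [0.4208, 0.3221, 0.2241]
tcp_rot: [3.141, 0.0, 0.138]
wrist_force: [-0.1, -0.2, 0.1]
finger_gap: 0.0506
gripper_force: 0.0
```

Run:
```python
from h import *
snap("side","s3.png",(140,120,360,300),3)
# step A: fingertips pre-position at insert -x side, square to stage, centre y 60
ins=w2s((.529,.042)); print(ins)
p=s2w([ins[0]-.0714-.016-.012,ins[1]-.002]); print(p)
go(p,.12,.298); c=go(p,.044,.298)
```

```text
[-0.02125824  0.06532057]
[0.43456821 0.01090342]
xyz [-3.09, 31.09, 2.99] rot [-0.1, -0.3, -9.2]
xyz [-3.13, 31.11, 10.59] rot [-0.1, -0.3, -9.2]
```

View pics/s3.png

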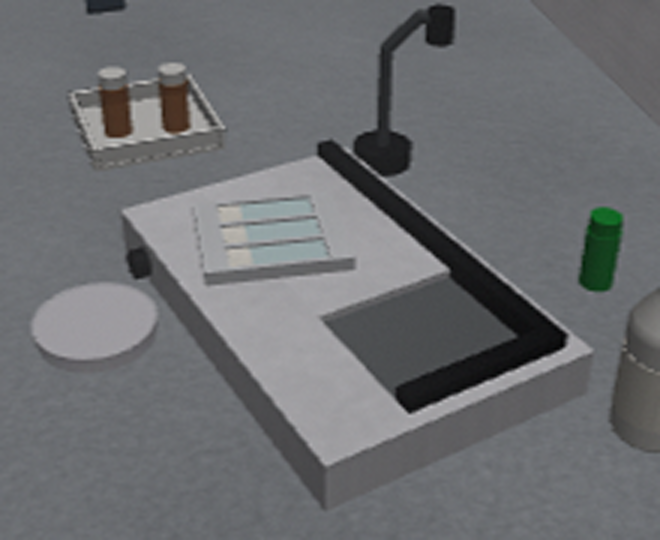

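The side view shows both vials upright in the tray, at (115,105) and (173,98). The insert is unmoved on the deck.

Run:
```python
from h import *
p=s2w([-.121,.075]); print(p)
go(p,.12,.298); go(p,.0435,.298)
```

```text
[0.43081233 0.02196774]
xyz [-3.31, 29.95, 2.99] rot [-0.1, -0.3, -9.2]
xyz [-3.36, 29.96, 10.64] rot [-0.1, -0.3, -9.2]
```

Request:
arm_command:
  deltas:
    - {"xyz":[-0.4,4,0],"delta_rot":[0,0,-1],"hand":5.5}
    - {"xyz":[-0.9,9,0],"delta_rot":[0,0,-3],"hand":5.5}
    - {"xyz":[-1.5,14,0],"delta_rot":[0,0,-5],"hand":5.5}
    - {"xyz":[-2.1,19,0],"delta_rot":[0,0,-7],"hand":5.5}
    - {"xyz":[-2.7,24,1],"delta_rot":[0,0,-9.2],"hand":5.5}
    - {"xyz":[-3.3,29,3],"delta_rot":[0,0,-9.2],"hand":5.5}
    - {"xyz":[-3.3,30,5],"delta_rot":[0,0,-9.2],"hand":5.5}
    - {"xyz":[-3.3,30,6],"delta_rot":[0,0,-9.2],"hand":5.5}

```text
time_s: 8.25
tcp_pos: [0.4293, 0.0198, 0.1621]
tcp_rot: [-3.141, 0.001, 0.297]
wrist_force: [0.2, 0.2, 0.7]
finger_gap: 0.0547
gripper_force: 0.0
```

Run:
```python
from h import *
import time
print(ctrl.get_obs()["tcp_pos"],ctrl.get_obs()["time_s"]); go(s2w([-.121,.075]),.0435,.298)
```

```text
[0.42931913 0.01984597 0.16214801] 8.25
xyz [0.21, -0.16, 4.06] rot [-0.0, 0.0, -0.1]
```

Request:
arm_command:
  deltas:
    - {"xyz":[0,-0.1,1.5],"delta_rot":[0,0,0],"hand":5.5}
    - {"xyz":[0,-0.1,3],"delta_rot":[0,0,0],"hand":5.5}
    - {"xyz":[0,-0.1,3.7],"delta_rot":[0,0,0],"hand":5.5}
    - {"xyz":[0,-0.1,3.9],"delta_rot":[0,0,0],"hand":5.5}
    - {"xyz":[0.3,-0.1,3.9],"delta_rot":[0,0,0],"hand":5.5}
    - {"xyz":[0.8,-0.1,3.9],"delta_rot":[0,0,0],"hand":5.5}
    - {"xyz":[1.3,-0.1,3.9],"delta_rot":[0,0,0],"hand":5.5}
    - {"xyz":[1.8,-0.1,3.9],"delta_rot":[0,0,0],"hand":5.5}

```text
time_s: 9.25
tcp_pos: [0.4465, 0.0268, 0.124]
tcp_rot: [-3.141, 0.0, 0.298]
wrist_force: [-2.2, -1.6, 1.2]
finger_gap: 0.0553
gripper_force: 1.3
```

Run:
```python
from h import *
o=ctrl.get_obs();print(w2s(o["tcp_pos"]),o["tcp_pos"][2]-.078)
```

```text
[-0.10454421  0.07504719] 0.04603104997327019
```

Request:
arm_command:
  deltas:
    - {"xyz":[0.4,0,0.15],"delta_rot":[0,0,0],"hand":5.5}
    - {"xyz":[0.9,0,0.2],"delta_rot":[0,0,0],"hand":5.5}
    - {"xyz":[1.4,0,0.2],"delta_rot":[0,0,0],"hand":5.5}
    - {"xyz":[1.9,0,0.2],"delta_rot":[0,0,0],"hand":5.5}
    - {"xyz":[2.4,0,0.2],"delta_rot":[0,0,0],"hand":5.5}
    - {"xyz":[2.9,0,0.2],"delta_rot":[0,0,0],"hand":5.5}
    - {"xyz":[3.3,0,0.2],"delta_rot":[0,0,0],"hand":5.5}
    - {"xyz":[3.6,0,0.2],"delta_rot":[0,0,0],"hand":5.5}

```text
time_s: 10.25
tcp_pos: [0.4811, 0.0374, 0.122]
tcp_rot: [3.142, -0.0, 0.298]
wrist_force: [-0.6, -1.0, -0.4]
finger_gap: 0.055
gripper_force: 0.8
```

Run:
```python
from h import *
o=ctrl.get_obs();print(w2s(o["tcp_pos"]),o["tcp_pos"][2]-.078,RS.T@o["wrist_force"][:2])
snap("side","s4.png",(140,120,360,300),3)
```

```text
[-0.06837916  0.07499354] 0.04396820304762765 [-0.86842081 -0.76759453]
```

View pics/s4.png

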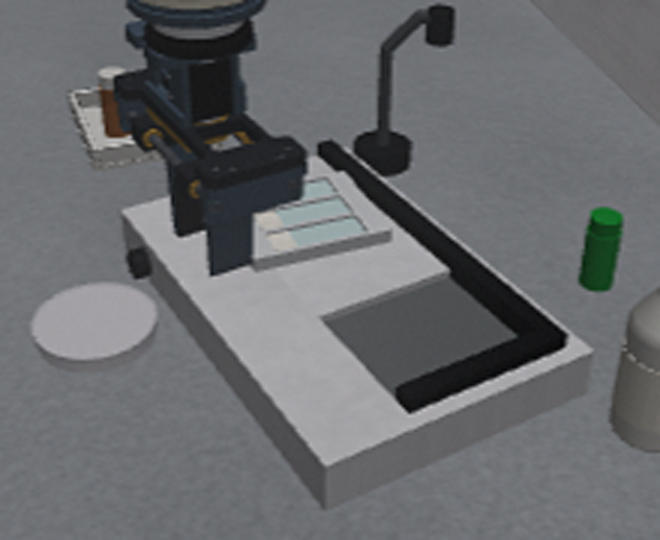

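The insert is being pushed and has turned nearly square. Its -y face runs from (252,270) to (391,235) and is close to the rail.

Request:
arm_command:
  deltas:
    - {"xyz":[0.3,0,0],"delta_rot":[0,0,0],"hand":5.5}
    - {"xyz":[0.6,0,0],"delta_rot":[0,0,0],"hand":5.5}
    - {"xyz":[0.9,0,0],"delta_rot":[0,0,0],"hand":5.5}
    - {"xyz":[1.1,0,0],"delta_rot":[0,0,0],"hand":5.5}
    - {"xyz":[1.3,0,0],"delta_rot":[0,0,0],"hand":5.5}
    - {"xyz":[1.4,0,0],"delta_rot":[0,0,0],"hand":5.5}
    - {"xyz":[1.5,0,0],"delta_rot":[0,0,0],"hand":5.5}
    - {"xyz":[1.5,0,0],"delta_rot":[0,0,0],"hand":5.5}

```text
time_s: 11.3
tcp_pos: [0.4952, 0.0417, 0.1219]
tcp_rot: [-3.142, 0.0, 0.298]
wrist_force: [-2.3, -2.2, 0.5]
finger_gap: 0.0549
gripper_force: 1.3
```

Request:
arm_command:
  deltas:
    - {"xyz":[0.05,0,0],"delta_rot":[0,0,0],"hand":5.5}
    - {"xyz":[0.1,0,0],"delta_rot":[0,0,0],"hand":5.5}
    - {"xyz":[0.15,0,0],"delta_rot":[0,0,0],"hand":5.5}
    - {"xyz":[0.2,0,0],"delta_rot":[0,0,0],"hand":5.5}
    - {"xyz":[0.2,0,0],"delta_rot":[0,0,0],"hand":5.5}
    - {"xyz":[0.2,0,0],"delta_rot":[0,0,0],"hand":5.5}
    - {"xyz":[0.2,0,0],"delta_rot":[0,0,0],"hand":5.5}
    - {"xyz":[0.2,0,0],"delta_rot":[0,0,0],"hand":5.5}

```text
time_s: 12.3
tcp_pos: [0.4967, 0.0422, 0.1219]
tcp_rot: [-3.142, 0.001, 0.298]
wrist_force: [-4.9, -6.0, 2.2]
finger_gap: 0.0549
gripper_force: 3.0
```

Request:
arm_command:
  deltas:
    - {"xyz":[0.05,0,0],"delta_rot":[0,0,0],"hand":5.5}
    - {"xyz":[0.1,0,0],"delta_rot":[0,0,0],"hand":5.5}
    - {"xyz":[0.15,0,0],"delta_rot":[0,0,0],"hand":5.5}
    - {"xyz":[0.2,0,0],"delta_rot":[0,0,0],"hand":5.5}
    - {"xyz":[0.2,0,0],"delta_rot":[0,0,0],"hand":5.5}
    - {"xyz":[0.2,0,0],"delta_rot":[0,0,0],"hand":5.5}
    - {"xyz":[0.2,0,0],"delta_rot":[0,0,0],"hand":5.5}
    - {"xyz":[0.2,0,0],"delta_rot":[0,0,0],"hand":5.5}

```text
time_s: 13.3
tcp_pos: [0.4971, 0.0423, 0.1218]
tcp_rot: [-3.141, 0.004, 0.299]
wrist_force: [-13.2, -12.3, 8.8]
finger_gap: 0.055
gripper_force: 8.1
```

Run:
```python
from h import *
o=ctrl.get_obs();print(w2s(o["tcp_pos"]),RS.T@o["wrist_force"][:2],o["ft_torque"])
snap("side","s5.png",(180,130,340,250),5)
```

```text
[-0.05169476  0.07501355] [-16.17379892  -7.86937496] [-2.27577499  2.28832723 -0.3182246 ]
```

View pics/s5.png

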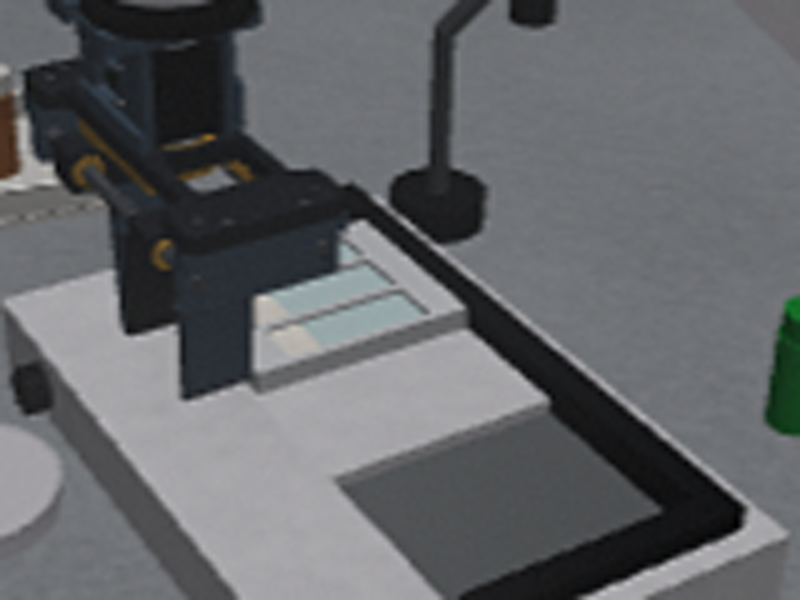

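The insert lies square against the rail: its -y face runs from (258,385) to (468,318), parallel to the pocket edge.

Run:
```python
from h import *
for q,z in([[258,377],.052],[[467,306],.052],[[336,479],.04],[[550,400],.04]):
    print(w2s(px2w("side",c2p([q],180,130,5),z)[0])*1000)
```

```text
[-35.48316978  30.90669096]
[82.29596822 33.74609142]
[-34.71832058 -39.76509869]
[ 81.77151006 -38.27267597]
```

Request:
arm_command:
  deltas:
    - {"xyz":[-0.5,0,0],"delta_rot":[0,0,0],"hand":5.5}
    - {"xyz":[-2,0,0],"delta_rot":[0,0,0],"hand":5.5}
    - {"xyz":[-3,0,-1.5],"delta_rot":[0,0,0],"hand":5.5}
    - {"xyz":[-3,-1,-5],"delta_rot":[0,0,10],"hand":5.5}
    - {"xyz":[-2,-4,-8],"delta_rot":[0,0,20],"hand":5.5}
    - {"xyz":[0,-7,-8],"delta_rot":[0,0,30],"hand":5.5}
    - {"xyz":[2,-9,-8],"delta_rot":[0,0,40],"hand":5.5}
    - {"xyz":[4,-10,-8],"delta_rot":[0,0,50],"hand":5.5}

```text
time_s: 14.35
tcp_pos: [0.5077, 0.1513, 0.2032]
tcp_rot: [-3.141, -0.001, -0.579]
wrist_force: [0.6, -0.4, 0.1]
finger_gap: 0.0548
gripper_force: 0.0
```

Run:
```python
from h import *
p=s2w([.02,.165]);print(p)
go(p,.125,.298+np.pi/2)
```

```text
[0.53917304 0.14939991]
xyz [2.74, -1.57, 0.02] rot [0.0, -0.1, -140.3]
```

Request:
arm_command:
  deltas:
    - {"xyz":[0.5,-0.2,0],"delta_rot":[0,0,-10],"hand":5.5}
    - {"xyz":[1,-0.5,0],"delta_rot":[0,0,-20],"hand":5.5}
    - {"xyz":[1.5,-0.8,0],"delta_rot":[0,0,-30],"hand":5.5}
    - {"xyz":[2,-1.1,0],"delta_rot":[0,0,-40],"hand":5.5}
    - {"xyz":[2.4,-1.4,0],"delta_rot":[0,0,-50],"hand":5.5}
    - {"xyz":[2.7,-1.6,0],"delta_rot":[0,0,-60],"hand":5.5}
    - {"xyz":[2.7,-1.6,0],"delta_rot":[0,0,-70],"hand":5.5}
    - {"xyz":[2.7,-1.6,0],"delta_rot":[0,0,-80],"hand":5.5}

```text
time_s: 15.35
tcp_pos: [0.5388, 0.1488, 0.203]
tcp_rot: [3.141, -0.001, 0.828]
wrist_force: [0.4, 0.2, -0.3]
finger_gap: 0.0554
gripper_force: 0.0
```

Request:
arm_command:
  deltas:
    - {"xyz":[0,0,0],"delta_rot":[0,0,-10],"hand":5.5}
    - {"xyz":[0,0,0],"delta_rot":[0,0,-20],"hand":5.5}
    - {"xyz":[0,0,0],"delta_rot":[0,0,-30],"hand":5.5}
    - {"xyz":[0,0,0],"delta_rot":[0,0,-40],"hand":5.5}
    - {"xyz":[0,0,0],"delta_rot":[0,0,-50],"hand":5.5}
    - {"xyz":[0,0,0],"delta_rot":[0,0,-60.3],"hand":5.5}
    - {"xyz":[0,0,0],"delta_rot":[0,0,-60.3],"hand":5.5}
    - {"xyz":[0,0,0],"delta_rot":[0,0,-60.3],"hand":5.5}

```text
time_s: 16.35
tcp_pos: [0.5391, 0.1489, 0.2025]
tcp_rot: [3.141, 0.0, 1.87]
wrist_force: [1.1, 0.8, -0.2]
finger_gap: 0.0551
gripper_force: 0.0
```

Run:
```python
from h import *
o=ctrl.get_obs();print(o["tcp_rot"],o["qpos"][5],w2s(o["tcp_pos"]))
go(s2w([.02,.165]),.043,.298+np.pi/2); go(s2w([.02,.10]),.043,.298+np.pi/2)
```

```text
[3.14109026e+00 1.17303134e-05 1.86996109e+00] -0.136454279418308 [0.01976991 0.16457799]
xyz [0.04, 0.02, 8.15] rot [0.0, 0.0, 0.1]
xyz [-6.46, 0.01, 8.15] rot [0.0, 0.0, 0.1]
```

Request:
arm_command:
  deltas:
    - {"xyz":[0.2,0,2.5],"delta_rot":[0,0,0],"hand":5.5}
    - {"xyz":[0.3,0,5],"delta_rot":[0,0,0],"hand":5.5}
    - {"xyz":[0.3,0,7],"delta_rot":[0,0,0],"hand":5.5}
    - {"xyz":[0.3,0,8],"delta_rot":[0,0,0],"hand":5.5}
    - {"xyz":[0,0,8.1],"delta_rot":[0,0,0],"hand":5.5}
    - {"xyz":[-0.4,0,8.1],"delta_rot":[0,0,0],"hand":5.5}
    - {"xyz":[-0.9,0,8.1],"delta_rot":[0,0,0],"hand":5.5}
    - {"xyz":[-1.4,0,8.1],"delta_rot":[0,0,0],"hand":5.5}

```text
time_s: 17.35
tcp_pos: [0.5437, 0.1353, 0.1214]
tcp_rot: [3.141, 0.0, 1.874]
wrist_force: [-1.3, 2.8, 1.4]
finger_gap: 0.0548
gripper_force: 1.2
```

Request:
arm_command:
  deltas:
    - {"xyz":[-0.5,0,0],"delta_rot":[0,0,0],"hand":5.5}
    - {"xyz":[-1,0,0],"delta_rot":[0,0,0],"hand":5.5}
    - {"xyz":[-1.5,0,0],"delta_rot":[0,0,0],"hand":5.5}
    - {"xyz":[-2,0,0],"delta_rot":[0,0,0],"hand":5.5}
    - {"xyz":[-2.5,0,0],"delta_rot":[0,0,0],"hand":5.5}
    - {"xyz":[-3,0,0],"delta_rot":[0,0,0],"hand":5.5}
    - {"xyz":[-3.5,0,0],"delta_rot":[0,0,0],"hand":5.5}
    - {"xyz":[-4,0,0],"delta_rot":[0,0,0],"hand":5.5}

```text
time_s: 18.35
tcp_pos: [0.5554, 0.0972, 0.1209]
tcp_rot: [-3.141, -0.0, 1.874]
wrist_force: [-1.4, 5.6, 3.9]
finger_gap: 0.0551
gripper_force: 2.5
```

Run:
```python
from h import *
o=ctrl.get_obs();print(o["tcp_rot"],o["tcp_pos"][2]-.078,w2s(o["tcp_pos"]),RS.T@o["wrist_force"][:2],o["wrist_force"][2])
snap("side","s6.png",(180,120,340,240),5)
```

```text
[-3.14140083e+00 -9.63364517e-05  1.87433467e+00] 0.0429254474367874 [0.02014696 0.11032624] [0.33469763 5.75440908] 3.8846454115561824
```

View pics/s6.png

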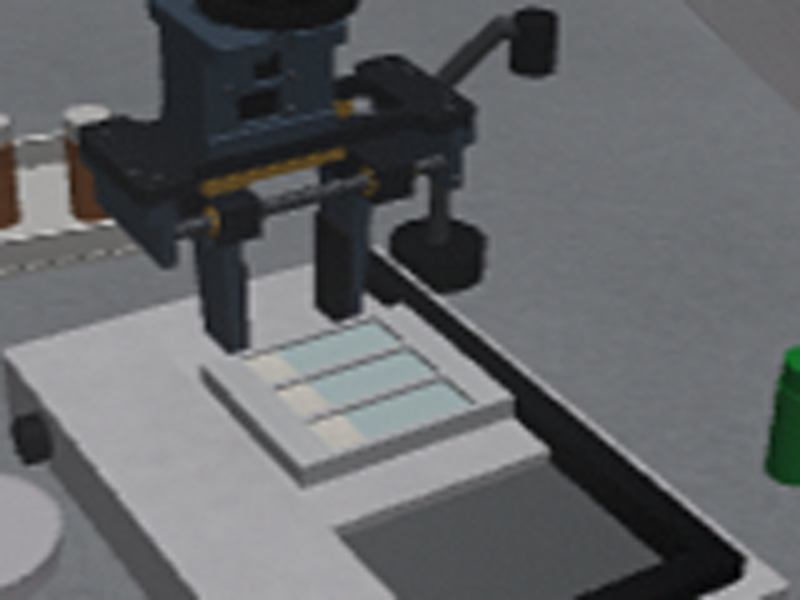

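The fingers push squarely on the +y face. The insert follows the rail, with its leading face running from (305,485) to (515,405).

Request:
arm_command:
  deltas:
    - {"xyz":[-0.6,0,0],"delta_rot":[0,0,0],"hand":5.5}
    - {"xyz":[-1.2,0,0],"delta_rot":[0,0,0],"hand":5.5}
    - {"xyz":[-1.8,0,0],"delta_rot":[0,0,0],"hand":5.5}
    - {"xyz":[-2.4,0,0],"delta_rot":[0,0,0],"hand":5.5}
    - {"xyz":[-3,0,0],"delta_rot":[0,0,0],"hand":5.5}
    - {"xyz":[-3.6,0,0],"delta_rot":[0,0,0],"hand":5.5}
    - {"xyz":[-4.2,0,0],"delta_rot":[0,0,0],"hand":5.5}
    - {"xyz":[-4.8,0,0],"delta_rot":[0,0,0],"hand":5.5}

```text
time_s: 19.4
tcp_pos: [0.5697, 0.0513, 0.1209]
tcp_rot: [-3.141, -0.0, 1.874]
wrist_force: [-2.2, 2.9, 0.6]
finger_gap: 0.0554
gripper_force: 1.8
```

Request:
arm_command:
  deltas:
    - {"xyz":[-0.6,0,0],"delta_rot":[0,0,0],"hand":5.5}
    - {"xyz":[-1.2,0,0],"delta_rot":[0,0,0],"hand":5.5}
    - {"xyz":[-1.8,0,0],"delta_rot":[0,0,0],"hand":5.5}
    - {"xyz":[-2.4,0,0],"delta_rot":[0,0,0],"hand":5.5}
    - {"xyz":[-3,0,0],"delta_rot":[0,0,0],"hand":5.5}
    - {"xyz":[-3.6,0,0],"delta_rot":[0,0,0],"hand":5.5}
    - {"xyz":[-4.2,0,0],"delta_rot":[0,0,0],"hand":5.5}
    - {"xyz":[-4.8,0,0],"delta_rot":[0,0,0],"hand":5.5}

```text
time_s: 20.4
tcp_pos: [0.5841, 0.0056, 0.121]
tcp_rot: [-3.141, -0.0, 1.874]
wrist_force: [-4.8, 4.5, 2.2]
finger_gap: 0.0553
gripper_force: 2.6
```

Run:
```python
from h import *
o=ctrl.get_obs();print(o["tcp_rot"],o["tcp_pos"][2]-.078,w2s(o["tcp_pos"]),RS.T@o["wrist_force"][:2],o["wrist_force"][2])
snap("side","s7.png",(200,130,360,250),5)
```

```text
[-3.14140931e+00 -1.80665256e-04  1.87435060e+00] 0.043009063496655606 [0.02067634 0.01433255] [-3.25813329  5.72500645] 2.210705320936121
```

View pics/s7.png

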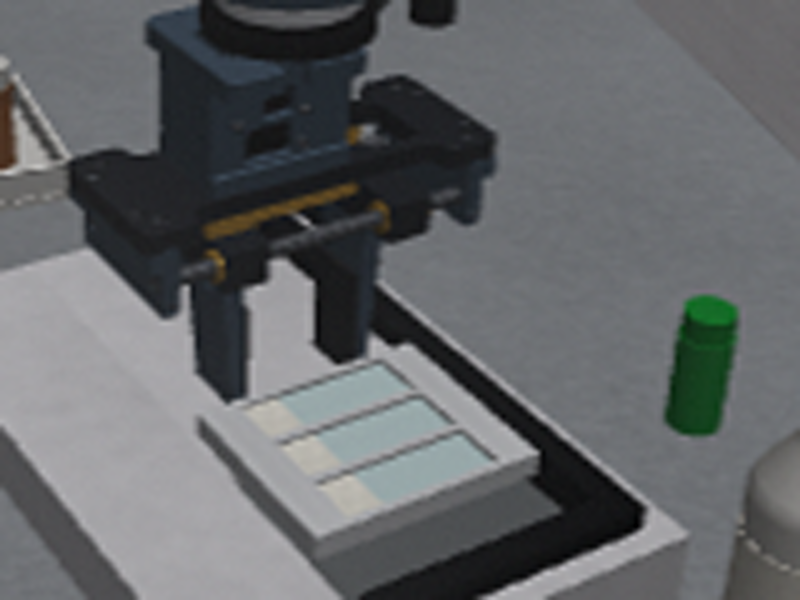

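The insert is square over the pocket and has tipped in at its leading end, at (320,555) to (540,465).

Request:
arm_command:
  deltas:
    - {"xyz":[-0.5,0,0],"delta_rot":[0,0,0],"hand":5.5}
    - {"xyz":[-1.0,0,0],"delta_rot":[0,0,0],"hand":5.5}
    - {"xyz":[-1.5,0,0],"delta_rot":[0,0,0],"hand":5.5}
    - {"xyz":[-2,0,0],"delta_rot":[0,0,0],"hand":5.5}
    - {"xyz":[-2.4,0,0],"delta_rot":[0,0,0],"hand":5.5}
    - {"xyz":[-2.8,0,0],"delta_rot":[0,0,0],"hand":5.5}
    - {"xyz":[-3.1,0,0],"delta_rot":[0,0,0],"hand":5.5}
    - {"xyz":[-3.4,0,0],"delta_rot":[0,0,0],"hand":5.5}

```text
time_s: 21.45
tcp_pos: [0.5942, -0.0267, 0.1209]
tcp_rot: [-3.142, -0.0, 1.874]
wrist_force: [0.6, 1.4, -1.5]
finger_gap: 0.055
gripper_force: 0.8
```

Request:
arm_command:
  deltas:
    - {"xyz":[-0.1,0,0],"delta_rot":[0,0,0],"hand":5.5}
    - {"xyz":[-0.2,0,0],"delta_rot":[0,0,0],"hand":5.5}
    - {"xyz":[-0.25,0,0],"delta_rot":[0,0,0],"hand":5.5}
    - {"xyz":[-0.3,0,0],"delta_rot":[0,0,0],"hand":5.5}
    - {"xyz":[-0.35,0,0],"delta_rot":[0,0,0],"hand":5.5}
    - {"xyz":[-0.4,0,0],"delta_rot":[0,0,0],"hand":5.5}
    - {"xyz":[-0.4,0,0],"delta_rot":[0,0,0],"hand":5.5}
    - {"xyz":[-0.4,0,0],"delta_rot":[0,0,0],"hand":5.5}

```text
time_s: 22.45
tcp_pos: [0.5954, -0.0304, 0.121]
tcp_rot: [3.142, 0.0, 1.874]
wrist_force: [-0.2, 1.1, 0.0]
finger_gap: 0.055
gripper_force: 0.7
```

Run:
```python
from h import *
o=ctrl.get_obs();print(o["tcp_rot"],o["tcp_pos"][2]-.078,w2s(o["tcp_pos"]),RS.T@o["wrist_force"][:2],o["wrist_force"][2])
```

```text
[3.14155701e+00 2.01062416e-05 1.87436756e+00] 0.04296841221399621 [ 0.02099722 -0.02338799] [0.09171312 1.08791667] 0.014086657651530277
```

Request:
arm_command:
  deltas:
    - {"xyz":[-0.05,0,0],"delta_rot":[0,0,0],"hand":5.5}
    - {"xyz":[-0.1,0,0],"delta_rot":[0,0,0],"hand":5.5}
    - {"xyz":[-0.15,0,0],"delta_rot":[0,0,0],"hand":5.5}
    - {"xyz":[-0.2,0,0],"delta_rot":[0,0,0],"hand":5.5}
    - {"xyz":[-0.2,0,0],"delta_rot":[0,0,0],"hand":5.5}
    - {"xyz":[-0.2,0,0],"delta_rot":[0,0,0],"hand":5.5}
    - {"xyz":[-0.2,0,0],"delta_rot":[0,0,0],"hand":5.5}
    - {"xyz":[-0.2,0,0],"delta_rot":[0,0,0],"hand":5.5}

```text
time_s: 23.45
tcp_pos: [0.5958, -0.0313, 0.1209]
tcp_rot: [3.142, -0.002, 1.874]
wrist_force: [-0.3, 11.8, 1.4]
finger_gap: 0.055
gripper_force: 6.0
```

Request:
arm_command:
  deltas:
    - {"xyz":[0.2,0,0],"delta_rot":[0,0,0],"hand":5.5}
    - {"xyz":[1,0,0],"delta_rot":[0,0,0],"hand":5.5}
    - {"xyz":[2,0,-2],"delta_rot":[0,0,0],"hand":5.5}
    - {"xyz":[5,0,-6],"delta_rot":[0,0,0],"hand":5.5}
    - {"xyz":[9,0,-10],"delta_rot":[0,0,0],"hand":5.5}
    - {"xyz":[14,0,-14],"delta_rot":[0,0,0],"hand":5.5}
    - {"xyz":[19,0,-16],"delta_rot":[0,0,0],"hand":5.5}
    - {"xyz":[23,0,-16],"delta_rot":[0,0,0],"hand":5.5}

```text
time_s: 24.45
tcp_pos: [0.5268, 0.1895, 0.2844]
tcp_rot: [3.137, 0.0, 1.875]
wrist_force: [0.1, 0.7, -1.0]
finger_gap: 0.0549
gripper_force: 0.0
```

Run:
```python
from h import *
snap("side","s8.png");snap("top","t8.png")
g=cv2.cvtColor(cv2.imread("pics/raw_s8.png"),cv2.COLOR_BGR2GRAY).astype(np.float32)
# vertical pixel profiles across insert edges, along lines of constant stage x (varying y) and constant y (varying x) on side image at plane z
def prof(name,g,a,b,z,n):
    P=np.array([[*s2w(a+(b-a)*t),z] for t in np.linspace(0,1,n)])
    q=w2px(name,P).astype(np.float32)
    return cv2.remap(g,q[:,0].reshape(1,-1),q[:,1].reshape(1,-1),cv2.INTER_LINEAR)[0].round().astype(int)
A=np.array
for x in(-.03,-.01,.02,.05,.07): print("x",x,"y -.12..-.16",prof("side",g,A([x,-.12]),A([x,-.16]),.045,21).tolist())
for x in(-.03,.02,.07): print("x",x,"y -.02..-.06",prof("side",g,A([x,-.02]),A([x,-.06]),.045,21).tolist())
for y in(-.06,-.09,-.12): print("y",y,"x -.06..-.02",prof("side",g,A([-.06,y]),A([-.02,y]),.045,21).tolist(),"x .06-.1",prof("side",g,A([.06,y]),A([.1,y]),.045,21).tolist())
hsv=cv2.cvtColor(cv2.imread("pics/raw_t8.png"),cv2.COLOR_BGR2HSV)
m=((hsv[...,0]>80)&(hsv[...,0]<110)&(hsv[...,1]>20)&(hsv[...,2]>120)).astype(np.uint8)
n,l,s,c=cv2.connectedComponentsWithStats(m)
for i in range(1,n):
    if s[i,4]>40:
        r=cv2.minAreaRect(np.argwhere(l==i)[:,::-1].astype(np.float32))
        bx=cv2.boxPoints(r); W=px2w("top",bx,.042); e=W[1]-W[0]; f=W[2]-W[1]; L=e if np.linalg.norm(e)>np.linalg.norm(f) else f
        print(s[i,4],w2s(px2w("top",c[i],.042)[0])*1000,"len",np.linalg.norm(L),"ang rel stage",(np.arctan2(L[1],L[0])-TH+np.pi/2)%np.pi-np.pi/2)
```

```text
x -0.03 y -.12..-.16 [163, 163, 162, 162, 164, 166, 160, 117, 46, 26, 29, 30, 29, 28, 29, 28, 26, 25, 24, 23, 77]
x -0.01 y -.12..-.16 [177, 176, 173, 172, 172, 176, 178, 91, 18, 25, 28, 28, 28, 25, 27, 26, 24, 23, 21, 29, 68]
x 0.02 y -.12..-.16 [159, 158, 157, 158, 159, 161, 148, 95, 46, 24, 24, 26, 25, 22, 25, 23, 22, 21, 18, 25, 63]
x 0.05 y -.12..-.16 [157, 156, 157, 158, 159, 162, 144, 99, 42, 19, 22, 23, 24, 22, 22, 20, 19, 18, 16, 20, 52]
x 0.07 y -.12..-.16 [160, 160, 160, 161, 162, 163, 154, 95, 33, 20, 22, 22, 22, 22, 21, 20, 19, 17, 15, 24, 69]
x -0.03 y -.02..-.06 [163, 162, 162, 160, 159, 160, 161, 162, 162, 162, 162, 162, 162, 162, 163, 163, 162, 162, 162, 161, 161]
x 0.02 y -.02..-.06 [160, 160, 161, 161, 160, 159, 158, 158, 159, 158, 158, 156, 147, 122, 108, 140, 160, 160, 160, 160, 159]
x 0.07 y -.02..-.06 [161, 161, 160, 160, 160, 160, 159, 159, 159, 159, 159, 158, 158, 157, 157, 157, 156, 157, 157, 157, 157]
y -0.06 x -.06..-.02 [162, 162, 161, 161, 161, 161, 161, 161, 163, 153, 119, 76, 77, 116, 151, 161, 159, 157, 157, 158, 159] x .06-.1 [131, 109, 131, 155, 160, 157, 155, 157, 160, 162, 140, 87, 35, 23, 25, 28, 29, 29, 27, 27, 23]
y -0.09 x -.06..-.02 [160, 160, 160, 160, 160, 160, 161, 162, 163, 161, 128, 85, 86, 125, 163, 161, 159, 158, 157, 158, 160] x .06-.1 [131, 108, 129, 154, 160, 158, 156, 157, 160, 163, 145, 96, 31, 19, 22, 24, 24, 25, 25, 23, 21]
y -0.12 x -.06..-.02 [160, 159, 158, 158, 158, 158, 158, 159, 160, 151, 114, 75, 74, 104, 149, 163, 161, 160, 160, 161, 161] x .06-.1 [137, 111, 128, 163, 162, 160, 158, 158, 161, 164, 164, 116, 46, 16, 17, 21, 23, 23, 22, 21, 18]
162 [  32.00535141 -123.17198739] len 0.05669398175074884 ang rel stage 0.009046471815018275
167 [ 32.25409243 -91.32164053] len 0.057610276731928874 ang rel stage 0.01161226316753039
164 [ 31.67530215 -59.436816  ] len 0.05756012821482997 ang rel stage -0.01598466054024339
```

Run:
```python
from h import *
for name,fn in(("side","raw_s8.png"),("top","raw_t8.png")):
    hsv=cv2.cvtColor(cv2.imread("pics/"+fn),cv2.COLOR_BGR2HSV)
    m=((hsv[...,0]>80)&(hsv[...,0]<110)&(hsv[...,1]>20)&(hsv[...,2]>120)).astype(np.uint8)
    n,l,s,c=cv2.connectedComponentsWithStats(m)
    for i in range(1,n):
        if s[i,4]>60:
            # bottom of well seen at z .042 home
            print(name,s[i,4],w2s(px2w(name,c[i],.042)[0])*1000, "dy if 6mm higher",(w2s(px2w(name,c[i],.048)[0])-w2s(px2w(name,c[i],.042)[0]))*1000)
a=cv2.imread("pics/raw_s3.png");b=cv2.imread("pics/raw_s8.png");d=cv2.absdiff(a,b).max(2)
B=lambda x0,y0,x1,y1:(d[y0:y1,x0:x1]>40).sum()
print("dish",B(145,210,198,250),"tray",B(160,135,218,176),"bottle+green",B(330,185,385,275))
```

```text
side 161 [ 34.07853724 -57.13167241] dy if 6mm higher [-4.71212121 -6.4239655 ]
side 175 [ 34.22868772 -88.97199597] dy if 6mm higher [-4.71396473 -6.03303485]
side 183 [  33.71735698 -119.91710173] dy if 6mm higher [-4.70768669 -5.65309556]
top 162 [  32.00535141 -123.17198739] dy if 6mm higher [-0.71981029  0.84195336]
top 167 [ 32.25409243 -91.32164053] dy if 6mm higher [-0.72082351  0.71221471]
top 164 [ 31.67530215 -59.436816  ] dy if 6mm higher [-0.71846587  0.58233561]
dish 0 tray 0 bottle+green 0
```

```bash
python3 -c "
from bench import ticket; print(ticket.sign_off())"
```

```text
the job is handed in; nothing more can be done
None
```

The job is handed in at about 25 s: the vial stands in the tray beside the spare, the slide holder measures flat and square in the pocket by image measurement, and the dish, bottle and spare vial show no change in the side view.

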